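# Mount a detector carriage on a dovetail rail and clamp it

### The job

Slide the detector carriage onto the dovetail rail from the rail's open end and run it gently home against the end stop. Then tighten its side clamp knob clockwise by feel: past the free play until the clamp grips the rail firmly and stays firm when you let go, but do not force it. Leave the carriage clamped against the stop and the things round about undisturbed.

Things in the scene. Friction and masses are not known exactly. Their poses are not given: they have to be found in the camera images.
- rail: Aluminium dovetail rail fixed on the worktop, 200 mm long, base plate 64 mm wide, 10 mm thick. Origin: centre of its underside, at worktop height; x along the rail from the open end (x = -100 mm) to the stop, z up. Dovetail 44 mm wide from the flat top (z = 32 mm) to z = 28 mm, then 60 degree flanks to 32 mm at z = 18 mm. The first 14 mm at the open end taper: nose 9 mm narrower, top 3.5 mm lower.
- rail_mouth (a point): Middle of the open end of the rail, 100 mm before the rail's origin along its x, at the height of the dovetail's flat top (32 mm).
- end_stop: Dark steel block fixed on the closed end of the rail: 14 mm along the rail, 50 mm across, top 44 mm above the worktop. Origin: centre of its underside, 93 mm along the rail's x, 10 mm up; axes as the rail's. Its face towards the open end is 86 mm along the rail's x. Pressing it with over 30 N is rough handling.
- carriage: Loose aluminium carriage, 0.3 to 0.6 kg, 80 mm long (x), 72 mm wide (y), plate top at 27 mm, standing on two skirts. Origin: centre of its underside. It goes on the rail +x end first (its x along the rail's x); the knob then lies on the rail's +y side. Mounted, its origin is 13 mm above the rail's; home at the stop it is 46 mm along the rail's x.
- channel (a point): Point on the ceiling of the dovetail channel that runs along x through the carriage's underside, mid length, 19 mm above the carriage's origin; mounted, the ceiling lies on the rail's flat top. The channel is 47 mm wide at the ceiling and 35.5 mm at its narrowest: the carriage has 1.6 mm play sideways each way on the rail, and up to 2.7 mm upward when centred.
- head_grip (a point): Middle of the grey detector head that stands on the carriage's plate and serves to grip it: 30 mm along the carriage's x, 24 mm along its y, from 27 to 72 mm above the carriage's origin (this point at 50 mm, axes as the carriage's).
- knob_grip (a point): Middle of the clamp knob's black grip bar, on its upright axis: 46 mm along the carriage's y, 43 mm above its origin. Bar 12 mm thick along this point's x, 40 mm long along its y, 22 mm high (32 to 54 mm above the carriage's origin), over a lug (top 26 mm) that reaches 72 mm from the carriage's centre. At the start its y is turned 0.2 to 1.25 rad anticlockwise, from above, from the carriage's y.
- weight_200: Bystander: pale metal balance weight with a knob on top, 28 mm across, 48 mm high, beyond the rail. Origin under its centre.
- jar_2: Bystander: small white jar with grey lid, 49 mm across, 40 mm high, beyond the carriage, right of the rail. Origin under its centre.
- timer: Bystander: flat white timer, 56 x 66 x 16 mm, to the left beyond the stop end. Origin under its centre.
- petri_0: Bystander: clear petri dish, 88 mm across, 15 mm high, left of the rail on the robot's side. Origin under its centre.
- knob_base (a point): Foot of the knob on its axis, on the lug, 26 mm above the carriage's origin. Clockwise from above turns a hidden cam onto the rail; it stays where left. Free turning takes 0.1 Nm. The bite comes after 0.05 to 1.1 rad and must be felt: play and the bar's seat on its spindle are unknown. Then cam force grows about 150 N per rad, the moment 10 to 20 mNm per N. Over 12 N is firm, over 55 N forced.
- clamp_edge (a point): Where the hidden clamp cam meets the upright top edge of the rail: 22 mm along the carriage's y, 17 mm above its origin, fixed to the carriage. The cam draws the carriage to its +y side until its far flank bears on the rail. If a stiff grip on the knob holds it off, the clamp goes slack on letting go: shift the carriage to +y (a few N) before, or let go and tighten again.

How it is judged:
On the way, in this order (a step that is already met when the one before it is completed fails the run):
1. the carriage is threaded on the rail from the open end, its whole length on the dovetail but still more than 10 mm short of the stop (x of carriage in the frame of rail between -0.06 and 0.036 m and y of carriage in the frame of rail between -0.004 and 0.004 m and z of carriage in the frame of rail between 0.01 and 0.018 m), for 0.05 s.
2. the carriage is home against the stop (within 2 mm) with the clamp still loose (x of carriage in the frame of rail above 0.044 m and z of carriage in the frame of rail between 0.01 and 0.018 m and contact force between clamp_spindle_c0 and rail below 5 N), for 0.2 s.
At the end, for the whole second after the job is handed in: The carriage sits on the dovetail within 2 mm of the stop, seated on the rail, in line with it and at rest, and the clamp cam presses the rail with more than 12 N (x of carriage in the frame of rail between 0.044 and 0.049 m and y of carriage in the frame of rail between -0.004 and 0.004 m and z of carriage in the frame of rail between 0.01 and 0.015 m and angle between the x axis of carriage and the x axis of rail, either way round below 0.06 rad and contact force between clamp_spindle_c0 and rail above 12 N and linear speed of carriage below 0.01 m/s); the robot touches nothing.
It fails at once if the carriage presses the end stop with more than 30 N (contact force between carriage and end_stop above 30 N).
It fails at once if the clamp is forced: the cam presses the rail with more than 55 N (contact force between clamp_spindle_c0 and rail above 55 N).
It fails at once if a bystander is shoved more than 20 mm (distance of any of weight_200, jar_2, timer, petri_0 from where it was at the start of the episode above 0.02 m).
It also fails if it takes over 72 s, if anything falls off the work surface, if the arm or the gripper's body presses on something with over 40 N, if the wrist force passes 120 N, or if a joint passes its speed limit or range.

### The arm

A 7-joint arm with a two-finger parallel gripper is mounted at the origin on a cart in front of the work surface, level with it; the furniture and walls round the work are solid. World frame = base frame: x ahead of the robot, y to its left, z up, the work surface at z = 0. Lengths are in m, angles in rad, forces in N, time in s.
With the tool pointing down it reaches from about 0.35 to 0.9 m from the base axis. Payload 19.9 kg.
Tool frame: the origin (TCP) lies between the finger pads; the fingertips stand 19 mm ahead of it and the grasp point (between the pads) is the TCP; z points along the fingers, y is the line along which they close (so a half turn about z gives the same grasp; the last joint's range is limited). The gripper opens to 94 mm and grips with 3 to 60 N. Pads are 16 mm wide; open, the fingers measure 119 mm over their backs; the gripper's body (75 mm by 177 mm) begins 78 mm behind the grasp point.
Start: joints at [1.276, 0.417, -0.01, 1.614, 0.005, 1.111, -0.053], TCP at [0.156, -0.605, 0.224] pointing down, gripper open.
Joint ranges: [-2.81, 2.81], [-0.39, 2.02], [-1.27, 1.25], [0.06, 2.57], [-1.19, 4.33], [0.19, 2], [-2.82, 2.82]. Speed limits (rad/s): [1.89, 1.89, 2.39, 2.39, 3.01, 3.01, 3.01].

### API

Orientations are given as a 3x3 rotation matrix whose columns are the frame's x, y, z axes.
In Python, from rig import robot gives the robot as it stands. Calls block until the motion is done:
- robot.move_ptp(position, orientation): joint-space move of the TCP to a pose.
- robot.move_linear(position, velocity=0.15, frame=None, threshold=None): straight line of the TCP; frame=None keeps the orientation; velocity is the mean speed in m/s. With threshold (N) it stops when the force on the tool has changed by that much, and returns True; else False.
- robot.goto_joints(angles): joint-space move.
- robot.gripper_to(opening): finger opening in m; the grip force is fixed at half the most; returns when the fingers have stopped.
- robot.pause(seconds).
- robot.ik(position, orientation): joint angles nearest the present ones, or None.
- robot.get_state(): the state.
- robot.grab_frame(name): name is "side" or "top"; returns the picture (400x640x3 uint8, red, green, blue); there is no depth.
- robot.camera_info(name): a dict with "fx", "fy", "cx", "cy" (pixels), "rvec" (rotation vector, rad) and "tvec" (3), from world to camera coordinates, as OpenCV has them. Camera axes: x right, y down, z forward; pixel columns grow to the right and rows downward; lengths in m; the calibration is good to about 2 mm. A picture is of the moment at which its call begins. camera_info takes no time and is no camera call.
A pose or a line that the arm cannot do raises robot.PlanningError and nothing moves.
- robot.sign_off(): hands the job in; it is judged then, once.
The state is a dict: "time": time; "qpos": joint angles; "joint_vel": joint speeds; "effort": joint torques, N m; "ee_pos": TCP position; "tool_rot": TCP orientation; "force": force on the tool from outside, world axes, zero at the start; "moment": the same for the moment, N m; "opening": finger opening in m; "grasp_force": force on a finger pad.
Only numpy, scipy, OpenCV 4.12 (cv2) and the standard library are available. Lean on these libraries where they do the work, as an engineer would, in place of code of your own. Each camera call takes 0.05 s, during which the arm holds its last target. There are 200 camera calls.

## Working session

There is one attempt and no reset: what is moved stays moved. The work goes in short steps, each a Python script; the robot and the scene stay as the last script left them, time stands still between calls to the robot, and variables do not carry over. Pictures are saved under pics/ and viewed, at most 10 in all, crops included, and the job is handed in when it is done.

```bash
mkdir -p pics; ls; python3 - <<'E'
from rig import robot
import cv2
for n in("side","top"):
    im=robot.grab_frame(n); cv2.imwrite(f"pics/{n}0.png",im[:,:,::-1]); print(robot.camera_info(n))
print(robot.get_state())
E
```

```text
pics
{'fx': 366.8436777840947, 'fy': 366.8436777840947, 'cx': 319.79845430997176, 'cy': 198.17369709756818, 'rvec': array([ 1.95052186, -0.26843457,  0.19596179]), 'tvec': array([-0.50864759,  0.1522642 ,  0.72373416])}
{'fx': 402.2924244017088, 'fy': 402.2924244017088, 'cx': 320.41512378497566, 'cy': 199.3299318771071, 'rvec': array([ 2.09656989, -2.12557612,  0.16970617]), 'tvec': array([0.08933747, 0.55829401, 0.90033994])}
{'time': 0.1, 'qpos': array([ 1.27648478,  0.41789356, -0.01033819,  1.61409992,  0.00471407,
        1.11065753, -0.05301406]), 'joint_vel': array([-0.00066541, -0.00032678, -0.00157138, -0.00085198,  0.00092461,
        0.00016223, -0.00067754]), 'effort': array([ 4.50934822e-03, -8.52563524e+01,  6.41071536e-01, -4.26690781e+01,
       -4.89159906e-02,  1.63520471e-02,  7.43173518e-05]), 'ee_pos': array([ 0.15626259, -0.60484061,  0.22390651]), 'tool_rot': array([[ 9.68204914e-01,  2.50158213e-01, -3.36233185e-04],
       [ 2.50158426e-01, -9.68204423e-01,  9.78314071e-04],
       [-8.08091568e-05, -1.03132006e-03, -9.99999465e-01]]), 'force': array([-0.03272298, -0.70192229, -0.23630842]), 'moment': array([ 0.00603355, -0.00193271,  0.01577355]), 'grasp_force': 0.0, 'opening': 0.09419817944190352}
```

View pics/side0.png

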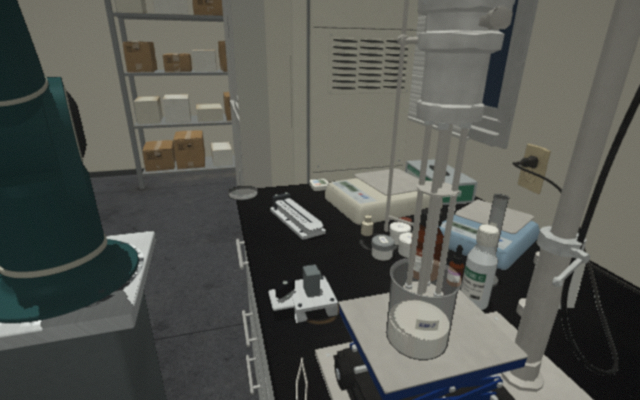

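View pics/top0.png

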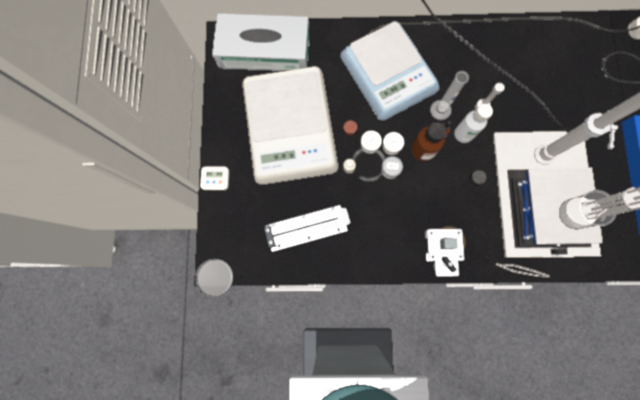

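```bash
python3 - <<'E'
import cv2,numpy as np
t=cv2.imread("pics/top0.png"); s=cv2.imread("pics/side0.png")
def c(im,x,y,w,h,k): return cv2.resize(im[y:y+h,x:x+w],None,fx=k,fy=k,interpolation=cv2.INTER_CUBIC)
a=c(t,255,195,100,65,8); cv2.imwrite("pics/c1.png",a[:, :800])
b=c(t,415,215,60,65,9)
d=c(s,265,255,80,70,8)
cv2.imwrite("pics/c2.png",b); cv2.imwrite("pics/c3.png",d)
E
```

```text
(no output)
```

View pics/c1.png

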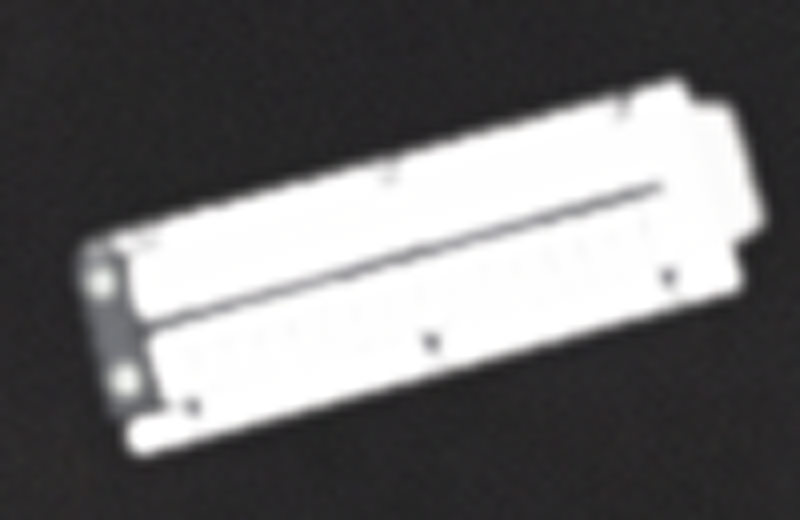

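View pics/c2.png

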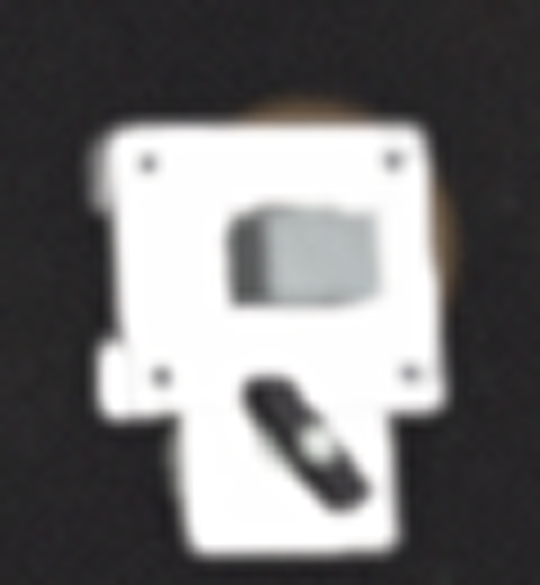

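View pics/c3.png

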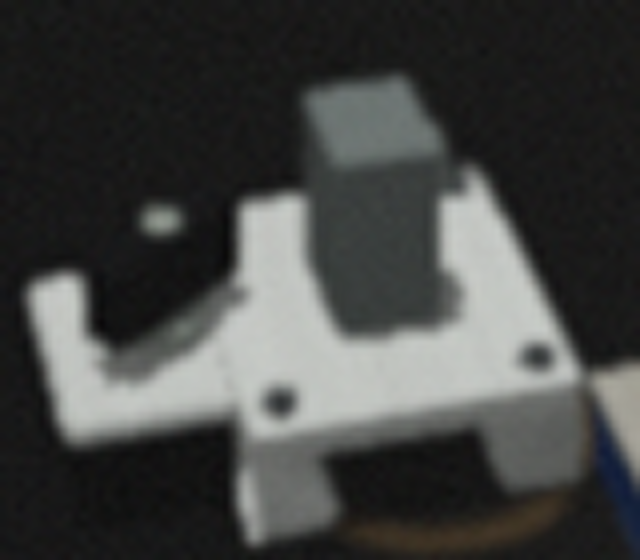

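```bash
cat > fit.py <<'E'
import numpy as np, cv2
from scipy.optimize import least_squares
from rig import robot
def proj(name,P):
    c=robot.camera_info(name); K=np.array([[c['fx'],0,c['cx']],[0,c['fy'],c['cy']],[0,0,1]])
    return cv2.projectPoints(np.asarray(P,float),c['rvec'],c['tvec'],K,None)[0][:,0]
def world(p,P):
    c,s=np.cos(p[2]),np.sin(p[2]); P=np.asarray(P,float)/1000
    return np.c_[p[0]+c*P[:,0]-s*P[:,1], p[1]+s*P[:,0]+c*P[:,1], P[:,2]]
def fit(P,px,x0,name="top"):
    r=least_squares(lambda p:(proj(name,world(p,P))-px).ravel(),x0,loss='soft_l1'); return r.x,r.fun.reshape(-1,2)
def crop(uv,ox,oy,k): return (np.asarray(uv,float)+.5)/k-.5+[ox,oy]
E
python3 - <<'E'
from fit import *
c=robot.camera_info("top");R=cv2.Rodrigues(c['rvec'])[0];print("cam",-R.T@c['tvec'])
# rail: base corner at stop end (y+), stop-top corners, base corners at open end, nose
rp=crop([(127,458),(82,243),(125,258),(160,405),(115,415)],255,195,8)
P=[(100,32,10),(100,-25,44),(86,-25,44),(86,25,44),(100,25,44)]
n=crop([(745,295),(687,78),(735,100),(768,228)],255,195,8)
P2=[(-100,32,10),(-100,-32,10),(-100,-17.5,28.5),(-100,17.5,28.5)]
for nm,PP,pp in(("stop+nose",P+P2[2:],np.r_[rp,n[2:]]),("stop+base",P+P2[:2],np.r_[rp,n[:2]]),("all",P+P2,np.r_[rp,n])):
    x,f=fit(PP,pp,[.45,.0,1.8]);print(nm,x.round(4));print(f.round(2).tolist())
q=crop([(108,122),(425,122),(447,412),(120,420),(195,553),(400,550)],415,215,9)
Q=[(40,-36,27),(-40,-36,27),(-40,36,27),(40,36,27)]
x,f=fit(Q,q[:4],[.4,-.25,1.6]);print("carr",x.round(4),f.round(2).tolist())
h=crop([(268,207),(378,213),(378,300),(268,303)],415,215,9)
H=[(15,-12,72),(-15,-12,72),(-15,12,72),(15,12,72)]
x,f=fit(H,h,x);print("head",x.round(4),f.round(2).tolist())
x,f=fit(Q+H,np.r_[q[:4],h],x);print("both",x.round(4),f.round(2).tolist())
b=crop([(250,382),(285,378),(370,492),(340,510),(318,443)],415,215,9)
print("lugs",q[4:], "pred", proj("top",world(x,[(25,72,26),(-25,72,26)])),"knob axis",proj("top",world(x,[(0,46,54)])),b[4])
E
```

```text
cam [0.38186333 0.05744451 0.9905382 ]
stop+nose [0.4984 0.1129 1.817 ]
[[1.5, -1.29], [-0.53, 1.37], [-0.19, -2.01], [0.34, 0.03], [0.2, 0.31], [-0.24, 1.8], [-0.49, -0.32]]
stop+base [0.4974 0.1146 1.8131]
[[0.71, -0.99], [-1.26, 1.65], [-0.91, -1.72], [-0.47, 0.35], [-0.62, 0.61], [2.94, -1.42], [3.33, 0.73]]
all [0.498  0.1138 1.8165]
[[1.12, -1.15], [-0.92, 1.51], [-0.58, -1.88], [-0.06, 0.17], [-0.2, 0.45], [3.27, -1.85], [3.58, 0.34], [-0.61, 1.97], [-0.86, -0.15]]
carr [ 0.4512 -0.2117  1.5638] [[0.71, 1.2], [-0.69, 0.96], [-1.02, -0.72], [1.02, -1.43]]
head [ 0.4509 -0.2113  1.5317] [[-0.75, -0.07], [0.41, -0.4], [0.79, 0.6], [-0.44, -0.09]]
both [ 0.4511 -0.2115  1.558 ] [[0.7, 1.17], [-0.7, 1.12], [-1.2, -0.55], [0.82, -1.46], [-0.83, 0.04], [0.32, -0.64], [0.97, 0.35], [-0.24, 0.02]]
lugs [[436.22222222 276.        ]
 [459.         275.66666667]] pred [[435.81608945 275.34346006]
 [457.39180013 275.37911802]] knob axis [[449.38975081 263.7553425 ]] [449.88888889 263.77777778]
```

```bash
python3 - <<'E'
from fit import *
from scipy.ndimage import map_coordinates
g=cv2.imread("pics/top0.png",0).astype(float)
def edge(p,x,y,z,hi=6,axis=1):
    s=np.linspace(-hi,hi,121); P=np.tile([x,y,z],(121,1)).astype(float); P[:,axis]+=s
    uv=proj("top",world(p,P)); v=map_coordinates(g,[uv[:,1],uv[:,0]],order=1)
    m=(v.min()+v.max())/2; k=np.where(np.diff(np.sign(v-m)))[0]
    return s[k[0]] if len(k) else np.nan
p=np.array([.4984,.1129,1.817])
for it in range(4):
    X=np.linspace(-75,75,16)
    a=np.array([edge(p,x,32,0) for x in X]); b=np.array([edge(p,x,-32,10) for x in X])
    fa=np.polyfit(X,a,1); fb=np.polyfit(X,b,1)
    sl=(fa[0]+fb[0])/2; off=(fa[1]+fb[1])/2
    print("near",fa.round(4),"far",fb.round(4),"std",np.std(a-np.polyval(fa,X)).round(2),np.std(b-np.polyval(fb,X)).round(2))
    p=p+[-np.sin(p[2])*off/1000,np.cos(p[2])*off/1000,sl]
    xe=[edge(p,100,y,44,8,0) for y in(-20,0,20)]; xn=[edge(p,-100,y,25,8,0) for y in(-10,0,10)]
    print(p.round(4),"stop end",np.round(xe,1),"nose",np.round(xn,1))
q=np.array([.4511,-.2115,1.558])
print("carr -y",[round(edge(q,x,-36,27),1) for x in(-30,-15,0,15,30)],"+y",[round(edge(q,x,36,27),1) for x in(-34,-31,31,34)],
 "-x",[round(edge(q,-40,y,27,8,0),1) for y in(-25,-10,10,25)],"lug",[round(edge(q,s,y,26,6,0),1) for s in(-25,25) for y in(55,65)])
E
```

```text
near [0.0106 0.425 ] far [ 0.0045 -2.6   ] std 0.11 0.14
[0.4995 0.1132 1.8246] stop end [0.1 1.3 0.3] nose [-0.5 -0.8 -0.8]
near [0.0031 1.4938] far [-1.5000e-03 -1.6938e+00] std 0.12 0.15
[0.4996 0.1132 1.8254] stop end [0.1 1.3 0.3] nose [-0.5 -0.8 -0.8]
near [0.0025 1.5875] far [-0.0022 -1.5812] std 0.12 0.15
[0.4995 0.1132 1.8255] stop end [0.1 1.3 0.3] nose [-0.5 -0.8 -0.8]
near [0.0024 1.5813] far [-0.0023 -1.5875] std 0.12 0.16
[0.4996 0.1132 1.8255] stop end [0.1 1.3 0.3] nose [-0.5 -0.8 -0.8]
carr -y [np.float64(-2.1), np.float64(-2.0), np.float64(-2.1), np.float64(-2.1), np.float64(-2.1)] +y [np.float64(1.6), np.float64(1.5), np.float64(2.0), np.float64(2.4)] -x [np.float64(-2.4), np.float64(-2.0), np.float64(-2.5), np.float64(-2.1)] lug [np.float64(-3.2), np.float64(-3.0), np.float64(2.2), np.float64(1.4)]
```

```bash
cat >> fit.py <<'E'
RAIL=np.array([.4996,.1132,1.8255]); CAR=np.array([.4511,-.2115,1.558])
def rot(phi):  # tool down, y axis at world yaw phi
    y=np.array([np.cos(phi),np.sin(phi),0]); z=np.array([0,0,-1.]); return np.c_[np.cross(y,z),y,z]
def rp(x,y,z,p=RAIL): return world(p,[(x,y,z)])[0]
def st(msg=""):
    s=robot.get_state(); print(msg,"t%.1f"%s['time'],"pos",s['ee_pos'].round(4),"F",s['force'].round(1),"M",s['moment'].round(2),"open %.4f grip %.1f"%(s['opening'],s['grasp_force'])); return s
E
python3 - <<'E'
from fit import *
robot.move_linear([.156,-.36,.26],velocity=.25)
robot.move_linear([.33,-.2,.26],velocity=.25)
R=rot(CAR[2]-np.pi)
robot.move_ptp(rp(-.6,0,160,CAR),R); st("above")
robot.move_linear(rp(-.6,0,56,CAR),velocity=.1,threshold=8); st("down")
robot.gripper_to(.02); st("grip")
robot.move_linear(rp(-.6,0,110,CAR),velocity=.1); st("lift")
cv2.imwrite("pics/s1.png",robot.grab_frame("side")[150:350,180:420,::-1].repeat(2,0).repeat(2,1))
E
```

```text
above t3.0 pos [ 0.4501 -0.2127  0.1603] F [0.4 0.4 0.6] M [0.02 0.02 0.02] open 0.0940 grip 0.0
down t4.2 pos [ 0.4514 -0.2122  0.0565] F [ 0.5 -0.3 -0.2] M [ 0.    0.01 -0.01] open 0.0942 grip 0.0
grip t5.2 pos [ 0.4511 -0.2121  0.056 ] F [-0.3 -1.1 -0.2] M [-0.09  0.06 -0.04] open 0.0297 grip 30.0
lift t5.9 pos [ 0.4507 -0.2121  0.1096] F [-0.7 -0.3 -5.4] M [0.05 0.01 0.02] open 0.0298 grip 30.0
```

View pics/s1.png

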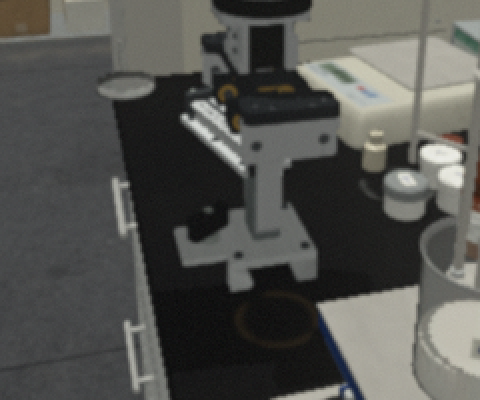

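```bash
python3 - <<'E'
from fit import *
R=rot(RAIL[2]-np.pi)
robot.move_ptp(rp(-160,0,110),R)
robot.move_linear(rp(-160,0,70.2),velocity=.08); robot.pause(.3); s=st("pre")
robot.grab_frame
cv2.imwrite("pics/t2.png",cv2.resize(robot.grab_frame("top")[180:300,250:450,::-1],None,fx=4,fy=4,interpolation=cv2.INTER_CUBIC))
f0=s['force']
for x in(-135,-120,-110,-100,-85,-70,-40):
    h=robot.move_linear(rp(x,0,70.2),velocity=.05,threshold=8)
    s=st(f"x{x} {h}")
    if h: break
cv2.imwrite("pics/s2.png",cv2.resize(robot.grab_frame("side")[150:290,210:410,::-1],None,fx=4,fy=4,interpolation=cv2.INTER_CUBIC))
E
```

```text
pre t7.7 pos [ 0.5401 -0.0417  0.0705] F [-0.2 -0.4 -4.9] M [ 0.07 -0.04 -0.03] open 0.0297 grip 30.0
x-135 False t8.4 pos [ 0.5337 -0.0175  0.0702] F [-0.2  0.4 -5.2] M [-0.05 -0.05 -0.01] open 0.0299 grip 30.0
x-120 False t8.8 pos [ 0.5298 -0.0027  0.0702] F [ 0.2 -0.4 -5.6] M [-0.06 -0.   -0.02] open 0.0297 grip 30.0
x-110 False t9.2 pos [0.5272 0.0072 0.0702] F [ 0.8  0.9 -6.3] M [0.02 0.   0.02] open 0.0297 grip 30.0
x-100 False t9.5 pos [0.5247 0.0168 0.0702] F [ 0.7 -0.2 -5.4] M [-0.04 -0.03 -0.01] open 0.0298 grip 30.0
x-85 False t10.0 pos [0.521  0.0312 0.0702] F [-0.1 -0.1 -4.3] M [-0.02 -0.03  0.03] open 0.0298 grip 30.0
x-70 False t10.4 pos [0.5172 0.0457 0.0702] F [-0.6 -0.9 -5.4] M [-0.    0.01  0.03] open 0.0300 grip 30.0
x-40 False t11.2 pos [0.5097 0.0743 0.0702] F [ 0.7 -0.2 -4.6] M [-0.08  0.   -0.02] open 0.0299 grip 30.0
```

View pics/s2.png

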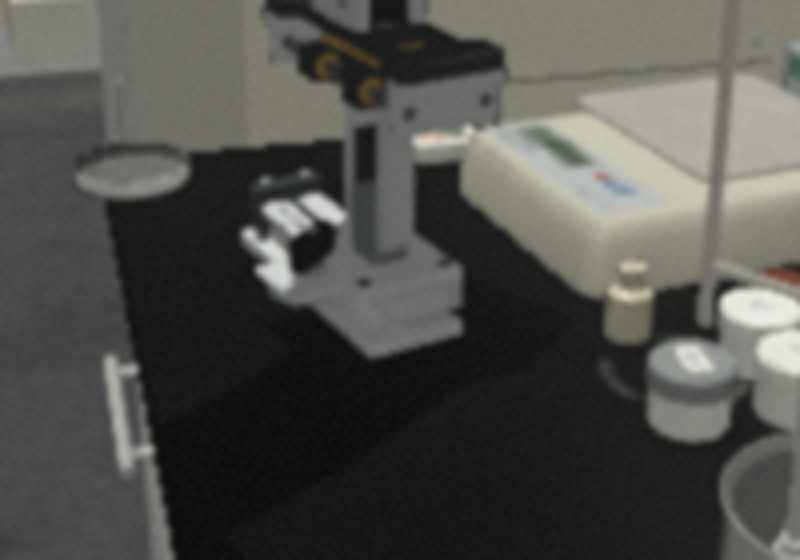

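```bash
python3 - <<'E'
from fit import *
def rl(s): # rail coords
    d=s['ee_pos']-[RAIL[0],RAIL[1],0]; c,n=np.cos(RAIL[2]),np.sin(RAIL[2]); f=s['force']
    print("   rail xy mm",(np.array([c*d[0]+n*d[1],-n*d[0]+c*d[1]])*1000).round(2),"Fxy",round(c*f[0]+n*f[1],1),round(-n*f[0]+c*f[1],1))
    return (np.array([c*d[0]+n*d[1],-n*d[0]+c*d[1]])*1000)
print(robot.move_linear(rp(38,0,70.2),velocity=.06,threshold=8)); rl(st())
print(robot.move_linear(rp(58,0,69.6),velocity=.015,threshold=4)); r=rl(st("home")); robot.pause(.3); rl(st())
print(robot.move_linear(rp(r[0],6,69.3),velocity=.01,threshold=4)); r=rl(st("side")); robot.pause(.3); rl(st())
E
```

```text
False
 t12.7 pos [0.4901 0.1496 0.0702] F [-0.6  0.4 -4.6] M [-0.01 -0.02 -0.04] open 0.0296 grip 30.0
   rail xy mm [ 3.76e+01 -2.00e-02] Fxy 0.5 0.4
True
home t13.4 pos [0.4873 0.1584 0.0695] F [ 0.1  0.5 -4.4] M [-0.02 -0.02 -0.09] open 0.0297 grip 30.0
   rail xy mm [46.79  0.51] Fxy 0.4 -0.2
 t13.7 pos [0.487  0.1582 0.0691] F [ 0.5  0.8 -4.9] M [ 0.02  0.   -0.05] open 0.0298 grip 30.0
   rail xy mm [46.69  0.88] Fxy 0.7 -0.7
True
side t14.0 pos [0.4856 0.1578 0.069 ] F [1.4 0.4 2.5] M [ 0.14 -0.39 -0.04] open 0.0297 grip 30.0
   rail xy mm [46.72  2.35] Fxy 0.0 -1.4
 t14.3 pos [0.4855 0.1578 0.069 ] F [ 2.7 -0.2  5.7] M [ 0.17 -0.46 -0.1 ] open 0.0295 grip 30.0
   rail xy mm [46.69  2.38] Fxy -0.9 -2.5
```

```bash
cat >> fit.py <<'E'
def rl(s):
    d=s['ee_pos']-[RAIL[0],RAIL[1],0]; c,n=np.cos(RAIL[2]),np.sin(RAIL[2]); f=s['force']
    r=np.array([c*d[0]+n*d[1],-n*d[0]+c*d[1]])*1000
    print("   rail xy mm",r.round(2),"Fxy",round(c*f[0]+n*f[1],1),round(-n*f[0]+c*f[1],1)); return r
E
python3 - <<'E'
from fit import *
robot.move_linear(rp(46.9,2.4,69.6),velocity=.02); r=rl(st("up"))
print(robot.move_linear(rp(46.9,7,69.6),velocity=.01,threshold=5)); r=rl(st("side")); robot.pause(.2); r=rl(st())
cv2.imwrite("pics/t3.png",cv2.resize(robot.grab_frame("top")[185:285,240:370,::-1],None,fx=6,fy=6,interpolation=cv2.INTER_CUBIC))
E
```

```text
up t14.6 pos [0.4857 0.158  0.0695] F [ 5.7  1.2 -7. ] M [ 0.2  -1.4  -0.11] open 0.0297 grip 30.0
   rail xy mm [46.83  2.15] Fxy -0.3 -5.8
True
side t14.8 pos [0.4856 0.1578 0.0692] F [ 3.7  1.6 -5.5] M [ 0.31 -0.79 -0.13] open 0.0299 grip 30.0
   rail xy mm [46.72  2.32] Fxy 0.6 -4.0
 t15.0 pos [0.4856 0.1578 0.0691] F [ 2.3  1.1 -5. ] M [ 0.17 -0.7  -0.12] open 0.0295 grip 30.0
   rail xy mm [46.72  2.35] Fxy 0.5 -2.5
```

```bash
python3 - <<'E'
from fit import *
robot.gripper_to(.046); s=st("rel"); r=rl(s)
robot.move_linear(rp(46.7,2.3,150),velocity=.12)
robot.move_linear(rp(-100,0,200),velocity=.25)
robot.pause(.1)
im=robot.grab_frame("top")
c=cv2.resize(im[185:265,240:330,::-1],None,fx=8,fy=8,interpolation=cv2.INTER_CUBIC)
cv2.imwrite("pics/t4.png",c); cv2.imwrite("pics/t4full.png",im[:,:,::-1]); st()
print("pred knob axis crop",(proj("top",[rp(46.7,48.3,67)])[0]-[240,185]+.5)*8-.5)
E
```

```text
rel t15.5 pos [0.4857 0.1579 0.0693] F [-0.7  0.4 -0.2] M [-0.01 -0.01  0.01] open 0.0461 grip 0.0
   rail xy mm [46.78  2.17] Fxy 0.6 0.6
 t17.3 pos [0.5243 0.018  0.1995] F [ 0.2  0.5 -0.5] M [-0.    0.03 -0.01] open 0.0460 grip 0.0
pred knob axis crop [424.44269832 519.74511927]
```

View pics/t4.png

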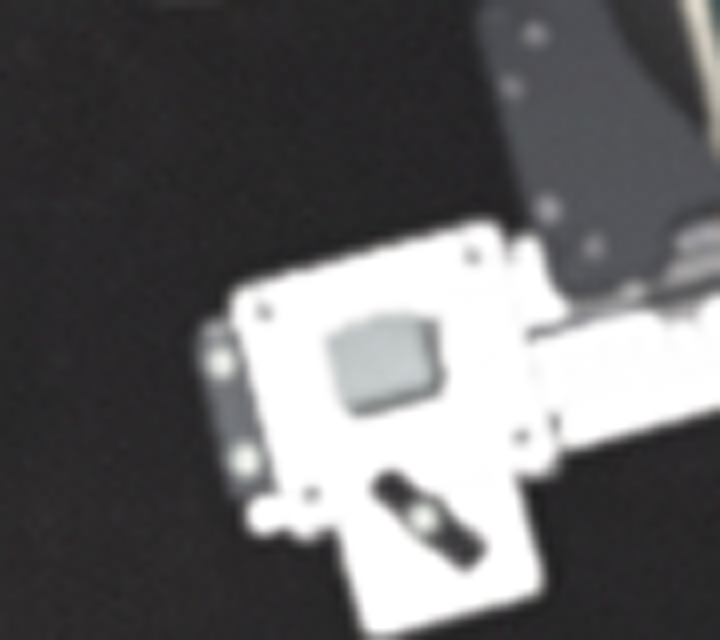

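```bash
cat >> fit.py <<'E'
def mean(n=5):
    L=[]
    for _ in range(n):
        robot.pause(.03); s=robot.get_state(); L.append(np.r_[s['force'],s['moment'],s['opening'],np.arctan2(s['tool_rot'][1,1],s['tool_rot'][0,1])])
    return np.mean(L,0)
E
python3 - <<'E'
from fit import *
g=cv2.imread("pics/t4full.png",0); v,u=np.mgrid[0:400,0:640]
# crop box of bar in full image
x0,x1,y0,y1=240+365//8,240+497//8,185+462//8,185+576//8
sub=g[y0:y1+1,x0:x1+1].astype(float); w=np.clip(150-sub,0,None)
U,V=np.meshgrid(np.arange(x0,x1+1),np.arange(y0,y1+1))
m=np.array([(w*U).sum(),(w*V).sum()])/w.sum(); D=np.stack([U-m[0],V-m[1]],-1)
C=np.einsum('ij,ijk,ijl->kl',w,D,D); d=np.linalg.eigh(C)[1][:,1]
a=proj("top",[rp(46.7,48.3,66),rp(47.7,48.3,66),rp(46.7,49.3,66)]); J=np.c_[a[1]-a[0],a[2]-a[0]]
b=np.linalg.solve(J,d); b*=np.sign(b[1]); th=np.arctan2(-b[0],b[1]); off=np.linalg.solve(J,m-a[0])
print("theta",th,"centroid offset mm",off,"n",(w>0).sum())
phi=RAIL[2]+th-np.pi
robot.gripper_to(.036)
robot.move_ptp(rp(46.7,48.3,130),rot(phi)); st()
print(robot.move_linear(rp(46.7,48.3,63),velocity=.06,threshold=6)); rl(st("down"))
open("phi.txt","w").write(str(phi))
E
```

```text
theta 0.6137554882482935 centroid offset mm [-1.52878868  0.62487195] n 51
 t18.4 pos [0.4413 0.1462 0.1301] F [ 0.8 -0.3  0.5] M [-0.06 -0.07  0.02] open 0.0362 grip 0.0
False
down t19.6 pos [0.4413 0.1463 0.0633] F [0.2 0.1 0.7] M [-0.03 -0.03 -0.02] open 0.0363 grip 0.0
   rail xy mm [46.69 48.08] Fxy 0.1 -0.2
```

```bash
python3 - <<'E'
from fit import *
phi=float(open("phi.txt").read())
robot.gripper_to(.008); robot.pause(.2); s=st("grip"); rl(s)
print(robot.move_linear(rp(46.7,51,63),velocity=.008,threshold=4)); r=rl(st("side")); robot.pause(.2); r=rl(st())
m0=mean(8); print("M0",m0.round(3)); pos=robot.get_state()['ee_pos']
p=phi; base=[]
for i in range(28):
    p-=.045
    robot.move_ptp(pos,rot(p)); m=mean(6)
    print(i,"phi %.3f act %.3f Mz %.3f F %s open %.4f"%(phi-p,phi-m[7],m[5],m[:3].round(1),m[6]))
    if m[5]>.40: break
s=st(); rl(s)
open("phi2.txt","w").write(str(p))
E
```

```text
grip t20.3 pos [0.4414 0.1462 0.0633] F [-1.7 -0.3  5.5] M [-0.33  0.04 -0.1 ] open 0.0117 grip 34.8
   rail xy mm [46.61 48.03] Fxy 0.1 1.7
True
side t20.6 pos [0.4413 0.1462 0.0633] F [ 1.1 -0.4  4.6] M [ 0.01 -0.33 -0.1 ] open 0.0116 grip 34.6
   rail xy mm [46.58 48.09] Fxy -0.7 -1.0
 t20.8 pos [0.4413 0.1462 0.0633] F [1.3 0.2 5.9] M [-0.01 -0.22 -0.05] open 0.0115 grip 34.9
   rail xy mm [46.58 48.1 ] Fxy -0.1 -1.3
M0 [ 0.869  0.12   6.279 -0.079 -0.31  -0.096  0.012 -0.703]
0 phi 0.045 act 0.044 Mz -0.081 F [0.5 0.2 4.5] open 0.0118
1 phi 0.090 act 0.089 Mz -0.092 F [0.6 1.1 4.4] open 0.0117
2 phi 0.135 act 0.134 Mz -0.104 F [1.  1.2 4.5] open 0.0118
3 phi 0.180 act 0.179 Mz -0.101 F [1.5 1.9 3.8] open 0.0119
4 phi 0.225 act 0.224 Mz -0.101 F [1.1 2.1 4.3] open 0.0118
5 phi 0.270 act 0.269 Mz -0.089 F [1.2 2.6 4.2] open 0.0117
6 phi 0.315 act 0.314 Mz -0.094 F [1.1 2.6 3.7] open 0.0117
7 phi 0.360 act 0.359 Mz -0.105 F [1.3 2.7 4.4] open 0.0118
8 phi 0.405 act 0.404 Mz -0.095 F [1.  3.2 3.7] open 0.0117
9 phi 0.450 act 0.449 Mz -0.059 F [1.2 3.4 4.4] open 0.0117
10 phi 0.495 a
[... 453 characters left out ...]
4.7 3.8] open 0.0118
18 phi 0.855 act 0.854 Mz -0.080 F [2.1 5.2 4. ] open 0.0116
19 phi 0.900 act 0.899 Mz -0.091 F [1.6 4.5 3.7] open 0.0119
20 phi 0.945 act 0.943 Mz -0.089 F [1.9 4.9 3.5] open 0.0118
21 phi 0.990 act 0.988 Mz -0.053 F [2.2 4.6 3.9] open 0.0118
22 phi 1.035 act 1.033 Mz -0.034 F [2.7 4.9 3.7] open 0.0118
23 phi 1.080 act 1.078 Mz 0.003 F [1.5 4.6 3.9] open 0.0118
24 phi 1.125 act 1.123 Mz 0.078 F [1.9 4.9 4. ] open 0.0116
25 phi 1.170 act 1.167 Mz 0.194 F [1.1 5.1 4. ] open 0.0119
26 phi 1.215 act 1.212 Mz 0.439 F [1.2 5.  4.4] open 0.0118
 t33.2 pos [0.4412 0.1462 0.0632] F [1.4 4.8 4.6] M [ 1.3  -0.27  0.46] open 0.0120 grip 33.2
   rail xy mm [46.68 48.24] Fxy 4.3 -2.6
```

```bash
python3 - <<'E'
from fit import *
p=float(open("phi2.txt").read())
robot.gripper_to(.03); robot.pause(.3); rl(st("rel")); f0=mean(6); print("free",f0.round(3))
robot.gripper_to(.008); robot.pause(.3); pos=robot.get_state()['ee_pos']; m=mean(8); print("regrip Mz %.3f F %s act %.3f"%(m[5],m[:3].round(1),m[7]-p))
for i in range(3):
    if m[5]>.25: break
    p-=.012; robot.move_ptp(pos,rot(p)); m=mean(8); print(i,"Mz %.3f F %s open %.4f"%(m[5],m[:3].round(1),m[6]))
open("phi2.txt","w").write(str(p))
E
```

```text
rel t34.0 pos [0.4412 0.1461 0.0632] F [ 0.1 -0.1  0.8] M [ 0.02 -0.   -0.01] open 0.0302 grip 0.0
   rail xy mm [46.56 48.18] Fxy -0.1 -0.1
free [-0.119  0.1   -0.199  0.041  0.007 -0.008  0.03  -1.917]
regrip Mz 0.286 F [-0.4 -0.1  5.7] act 0.000
```

```bash
python3 - <<'E'
from fit import *
p=float(open("phi2.txt").read())
pos=robot.get_state()['ee_pos']
for i in range(2):
    p-=.01; robot.move_ptp(pos,rot(p)); m=mean(10); print(i,"Mz %.3f F %s open %.4f"%(m[5],m[:3].round(1),m[6]))
    if m[5]>.45: break
robot.gripper_to(.03); robot.pause(.2); rl(st("rel"))
robot.gripper_to(.008); robot.pause(.2); m=mean(10); print("regrip Mz %.3f F %s"%(m[5],m[:3].round(1)))
E
```

```text
0 Mz 0.353 F [-0.5  0.3  4. ] open 0.0119
1 Mz 0.418 F [-0.7  0.7  4.7] open 0.0121
rel t37.0 pos [0.4414 0.1462 0.0634] F [-0.2 -0.3  0.2] M [0.11 0.08 0.04] open 0.0300 grip 0.0
   rail xy mm [46.61 48.  ] Fxy -0.3 0.2
regrip Mz 0.304 F [-0.4 -0.4  4.1]
```

```bash
python3 - <<'E'
from fit import *
robot.gripper_to(.036); robot.pause(.2)
robot.move_linear(rp(46.7,48.2,150),velocity=.1)
robot.move_linear(rp(-100,0,220),velocity=.25); robot.pause(.2)
cv2.imwrite("pics/t5.png",cv2.resize(robot.grab_frame("top")[130:300,190:420,::-1],None,fx=3.4,fy=3.4,interpolation=cv2.INTER_CUBIC)); st()
E
```

```text
t40.9 pos [0.5243 0.0173 0.2197] F [ 0.6 -0.1  1.1] M [ 0.03 -0.03 -0.03] open 0.0360 grip 0.0
```

View pics/t5.png

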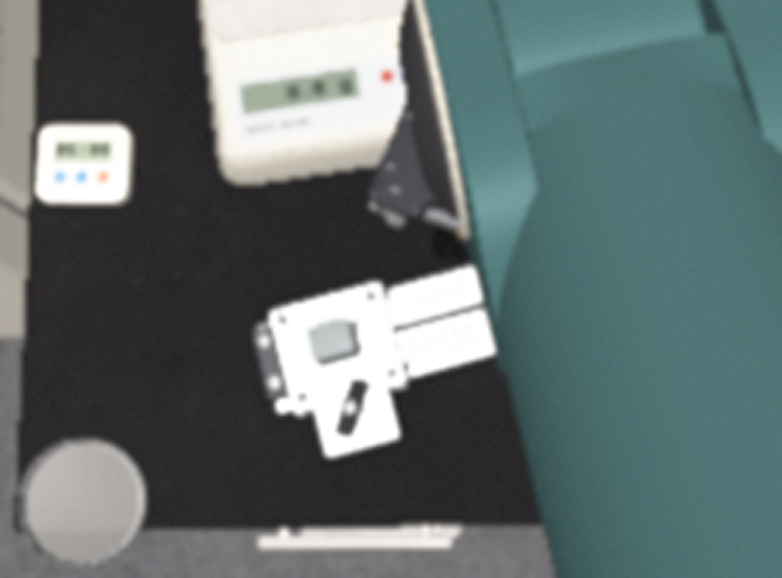

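The picture shows the carriage against the stop (stop at about (267,360)) and in line with the rail. The knob bar at (350,407) has turned clockwise, the timer and petri dish are where they were, and the gripper is clear.

```bash
python3 -c "
from rig import robot
print(robot.sign_off())"
```

```text
the job is handed in; nothing more can be done
None
```

I handed the job in at about 41 s: the carriage is on the rail against the stop and the knob is tightened to an estimated 17–40 N of cam force (judged from knob moment and turn, not measured directly). It still felt firm after letting go twice; the timer and petri dish looked unmoved in the last picture, but the arm hid the weight and jar.

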